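# Roll the red furniture foot up the gutter into its cradle

### The job

Push the red furniture foot up its sloped gutter with your fingertips just past the crest, so that it drops into the cork cradle, settles by itself against the green stop and cannot roll back. Push it gently and steadily: do not squeeze, lift, fling or ram it, nor let it run away back down. Leave the beech foot in the other lane and everything else on the bench as they are.

Things in the scene. Friction and masses are not known exactly. Their poses are not given: they have to be found in the camera images.
- red_foot: the red-lacquered, smooth turned wooden furniture foot, a plain cylinder 64 mm in diameter and 50 mm long with a brass insert in each end, about 0.08 to 0.16 kg. It lies across one lane of the gutter, free to roll, at the low end. Origin at its centre; its y axis is the cylinder's axis (across the lane), the other two turn as it rolls.
- beech_foot: the other foot, of the same size, in pale bare beech, lying at the low end of the other lane. Origin at its centre. It stays where it is
- ramp (a point): point on the fixed double gutter midway between its two lanes, level with their sloped floor, 40 mm above the table. x points UP the slope (9 degrees) along the lanes, y across, z square to the floor. The lanes are alike, centred at y = +55 and -55 mm; either may hold the red foot. At the start a foot's centre is at x = -81, z = 32 mm
- gutter: the fixed wooden double gutter; origin on the table below ramp, x up-slope but level, z up. Each lane is 54 mm wide inside; its side walls (6 mm thick) and the lip across its low end (-115 to -105 mm along the ramp's x) stand only 10 mm above the floor, so a fingertip 12 to 26 mm above the sloped floor clears them and meets the foot near mid-height
- crest (a point): top of the straight slope, midway between the lanes (ramp x = 60 mm, at floor level). A foot whose centre is pushed 5 mm past the crest rolls the rest of the way to the stop by itself; short of it, it rolls back down. Pushing takes under 2 N
- cradle (a point): midway between the lanes: where the centre of a parked foot lies, as seen along the lane (90 mm up the ramp's x, 22 mm along its z). The cork floor of the cradle falls 14 degrees below level from the crest to the green upright stop block, whose face is 32 mm beyond this point and whose top is 95 mm above the table
- weight: turned brass pattern weight standing upright beside the gutter on the side of the ramp's +y lane, 48 mm wide, 50 mm tall; origin at the centre of its underside. Bystander
- awl: screwdriver-like awl with a dark wooden handle, 160 mm long, lying flat beside the gutter on the side of the ramp's -y lane. Bystander
- pencil_tin: steel tin of pencils, 72 mm wide, about 155 mm tall with the pencils; origin at the centre of its underside. Bystander
- tack_jar: small jar with a black cap, 56 mm wide, 75 mm tall; origin at the centre of its underside. Bystander
- mallet: hammer with a wooden handle, 240 mm long, lying flat. Bystander
- button_tray: wooden divided tray, 150 x 100 x 40 mm; origin at the centre of its underside. Bystander
There are look-alikes about, which are no part of the job. There is more than one size of the red_foot; the one meant has the size given above.

How it is judged (in metres and radians):
At the end, for the whole second after the job is handed in: The red foot lies still in the cork cradle at the top of its lane, within about 7 mm of touching the green stop; the beech foot is within 12 mm and the other things within 25 mm of where they were (x of red_foot in the frame of ramp between 0.0835 and 0.096 m and z of red_foot in the frame of ramp between 0.015 and 0.03 m and (y of red_foot in the frame of ramp between 0.047 and 0.063 m or y of red_foot in the frame of ramp between -0.063 and -0.047 m) and linear speed of red_foot below 0.02 m/s and angular speed of red_foot below 0.5 rad/s and distance of beech_foot from where it was at the start of the episode below 0.012 m and distance of each of weight, awl, pencil_tin, tack_jar, mallet, button_tray from where it was at the start of the episode below 0.025 m).
It fails at once if the red foot is lifted more than 7 mm off the sloped floor (z of red_foot in the frame of ramp above 0.039 m).
It fails at once if the red foot is squeezed or rammed (fingers press it with more than 40 N) (contact force between red_foot and the fingers above 40 N).
It fails at once if the red foot is flung or runs away (faster than 0.45 m/s) (linear speed of red_foot above 0.45 m/s).
It fails at once if the beech foot is moved more than 12 mm (distance of beech_foot from where it was at the start of the episode above 0.012 m).
It fails at once if a bystander is moved more than 25 mm (distance of any of weight, awl, pencil_tin, tack_jar, mallet, button_tray from where it was at the start of the episode above 0.025 m).
It also fails if it takes over 45 s, if anything falls off the work surface, if the arm or the gripper's body presses on something with over 40 N, if the wrist force passes 120 N, or if a joint passes its speed limit or range.

### The arm

A 7-joint arm with a two-finger parallel gripper is mounted at the origin on the work surface. World frame = base frame: x ahead of the robot, y to its left, z up, the work surface at z = 0. Lengths are in mm, angles in rad, forces in N, time in s.
With the tool pointing down it reaches from about 400 to 875 mm from the base axis. Payload 19.3 kg.
Tool frame: the origin (TCP) lies at the very end of the fingers, on their centre line; the grasp point (between the pads) lies 19 mm behind it (grasp_offset is the distance from the TCP to the grasp point, in mm); z points along the fingers, y is the line along which they close (so a half turn about z gives the same grasp; the last joint's range is limited). The gripper opens to 85 mm and grips with 20 to 120 N. Pads are 22 mm wide; open, the fingers measure 114 mm over their backs; the gripper's body (76 mm by 85 mm) begins 54 mm behind the grasp point. The pads swing forward as they close: fully open they stand 13 mm farther back than shut.
Start: joints at [1.268, 0.521, -0.036, 1.599, 0.021, 1.021, -0.113], TCP at [144.161, -608.138, 231.291] pointing down, gripper open.
Joint ranges: [-2.91, 2.91], [-0.3, 2.13], [-1.5, 1.42], [0.17, 2.43], [-1.26, 4.41], [0.16, 1.93], [-2.52, 2.52]. Speed limits (rad/s): [1.89, 1.89, 2.39, 2.39, 3.01, 3.01, 3.01].

### API

Orientations are given as a unit quaternion [x, y, z, w].
In Python, from cell import state, get_image, finish_job, look_for, masks_of, pinpoint, grasp_offset gives the robot as it stands.
- The arm moves only by the tool arm_command, never from a script. Its argument "series" is text: rows parted by semicolons, each of 6 numbers parted by spaces: the shift along the world's x, y, z each as a share of 200 mm, from -1 to 1, then the turn, a rotation vector about the world's x, y, z each as a share of 30 degrees, from -1 to 1. In form: x y z ax ay az; .... A call has 1 to 20 rows; each row is the pose to reach, as a shift and turn from the pose commanded when the call began; what a row does not reach only later rows make up. A row lasts 1/8 s, in which the tool goes at most 62.5 mm and 10.7 degrees, less where a joint would pass 70% of its speed; a pose out of reach is approached as far as the arm can. A call with a number of a shift or a turn outside -1 to 1 is refused whole. A call with a gripper value outside its range is refused whole. "grip" is the opening, from 0 (shut) to 1 (fully open), set as the call begins (left out, the last holds). The fingers move at their own pace and stop on an object; "force" is the grip in N (left out, the last holds). Time passes only in rows, so rows that repeat a pose let the fingers close. It gives the time, the measured TCP pose, the force, the opening and the grip force at its end, in the units of the state.
- state(): the state, without advancing time (a new reading comes with each control period).
- get_image(name): name is "scene" or "top" or "wrist"; returns a dict with "color" (480x640x3 uint8, red, green, blue), "camera_matrix" (3x3 intrinsics, pixels), "T" (4x4, takes a point from camera to world coordinates). Camera axes: x right, y down, z forward; pixel columns grow to the right and rows downward; lengths in mm; the calibration is good to about 2 mm. A picture is of the moment at which its call begins. There is no depth.
- finish_job(): hands the job in; it is judged then, once.
Trained networks look in a picture, given as the dict that the camera call returned (one of the last four; its "shot" number tells which), for a name from the list of things; names that differ only in an ending like _2 or _b are one class to them, and where a whole thing is asked for, a point or a joint stands for the part that bears it (a point fixed in the world has none). Each returns a list of dicts, best first, with "p" (0 to 1); they miss things now and then, are a little off and sometimes report something else, mostly with a low value. They report only what shows in the picture. A call takes as long as a camera call. They do not tell look-alikes from the thing itself.
- look_for(label, picture): "point" ([x, y, z] in mm, in the coordinates of the camera as it stood for that picture, good to about 4 mm: the middle of the surface that is visible of it).
- masks_of(label, picture): "mask" (480x640 bool, what is visible of it).
- pinpoint(label, picture): "point" ([x, y, z] in mm, in the coordinates of the camera as it stood for that picture, good to about 4 mm: a listed point, or the origin of a listed thing).
The state is a dict: "t": time; "joint_positions": joint angles; "joint_vel": joint speeds; "effort": joint torques, N m; "ee_pos": TCP position; "orientation": TCP orientation; "contact_force": force on the tool from outside, world axes, zero at the start; "torque": the same for the moment, N m; "opening": opening from 0.0 (shut) to 1.0 (fully open); "gripper_force": force on a finger pad.
Only numpy, scipy, OpenCV 4.12 (cv2) and the standard library are available. Lean on these libraries where they do the work, as an engineer would, in place of code of your own. Each camera call takes 0.05 s, during which the arm holds its last target. There are 200 camera calls.

## Working session

There is one attempt and no reset: what is moved stays moved. The work goes in short steps, Python scripts to look and compute and a tool call to move; the robot and the scene stay as the last step left them, time stands still between calls to the robot, and variables do not carry over. Pictures are saved under pics/ and viewed, at most 10 in all, crops included, and the job is handed in when it is done.

Besides the shell and the picture viewer there is one more tool, called after "Emit:" in YAML: its name, and indented under it one key for each argument. arm_command: Moves the arm, as the interface text tells. Its arguments: {"type":"object","properties":{"series":{"type":"string"},"grip":{"type":"number"},"force":{"type":"number"}},"required":["series"]}

```bash
mkdir -p pics; cat > h.py <<'E'
import numpy as np, cv2
from cell import *
def W(pic,p): return (pic["T"]@np.r_[p,1])[:3]
E
python3 - <<'E'
from h import *
for n in("top","scene"):
    p=get_image(n); cv2.imwrite(f"pics/{n}1.png",p["color"][:,:,::-1])
    for l in("red_foot","beech_foot","ramp","crest","cradle","gutter","weight","awl","pencil_tin","tack_jar","mallet"):
        print(n,l,[(np.round(W(p,d["point"])),round(d["p"],2)) for d in pinpoint(l,p)[:3]])
print(state())
E
```

```text
top red_foot [(array([ 527., -231.,   23.]), 0.93), (array([ 395., -125.,   38.]), 0.92), (array([519., -82.,  57.]), 0.77)]
top beech_foot [(array([624., -99.,  55.]), 0.87)]
top ramp [(array([581.,  -7.,  35.]), 0.78), (array([724., -55.,   1.]), 0.74)]
top crest [(array([594.,  56.,  46.]), 0.94)]
top cradle [(array([598.,  77.,  76.]), 0.63)]
top gutter [(array([589.,  -9.,   1.]), 0.88)]
top weight [(array([451.,  49.,   1.]), 0.65)]
top awl [(array([726., -56.,   4.]), 0.58)]
top pencil_tin [(array([633., 408.,  -6.]), 0.92)]
top tack_jar [(array([440., 384.,   1.]), 0.75)]
top mallet [(array([ 428., -385.,    1.]), 0.76)]
scene red_foot [(array([ 525., -229.,   24.]), 0.97), (array([ 395., -118.,   43.]), 0.77), (array([516., -88.,  60.]), 0.74)]
scene beech_foot [(array([623., -99.,  57.]), 0.87), (array([516., -85.,  60.]), 0.4)]
scene ramp [(array([582.,  -9.,  38.]), 0.86)]
scene crest [(array([ 427., -386.,   -1.]), 0.68), (array([590.,  48.,  49.]), 0.58)]
scene cradle [(array([593.,  78.,  76.]), 0.72)]
scene gutter [(array([585.,  -6.,  -2.]), 0.82)]
scene weight [(arr
[... 263 characters left out ...]
array([ 1.26777481,  0.52143022, -0.03628287,  1.59950277,  0.02118073,
        1.02110996, -0.1127632 ]), 'joint_vel': array([ 0.00085682,  0.00071692, -0.00046087, -0.00033378,  0.00085703,
       -0.00030986,  0.00144306]), 'effort': array([-6.73036047e-04, -9.26839256e+01,  1.97812870e+00, -3.70235968e+01,
        1.79885438e-02,  2.08009347e-03,  4.58533350e-05]), 'ee_pos': array([ 144.16958878, -608.1284179 ,  231.27113464]), 'orientation': array([ 9.93233715e-01,  1.16132625e-01, -2.22506020e-06, -3.33250160e-05]), 'contact_force': array([0.55360677, 0.88814358, 0.34038917]), 'torque': array([-0.01989944, -0.07651617, -0.01938285]), 'gripper_force': 0.0, 'opening': 1.0045205815414335}
```

View pics/top1.png

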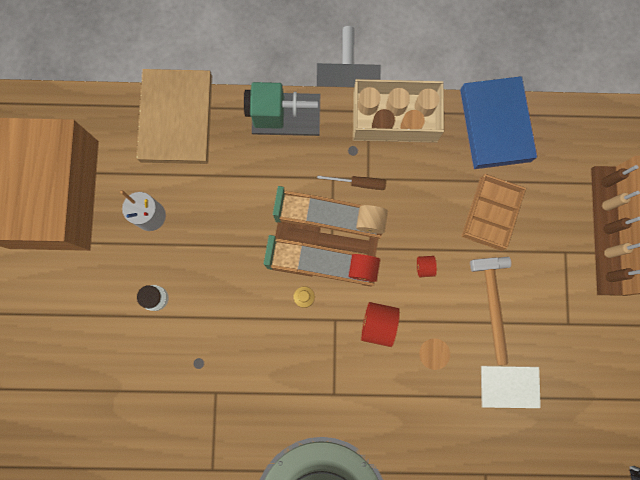

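View pics/scene1.png

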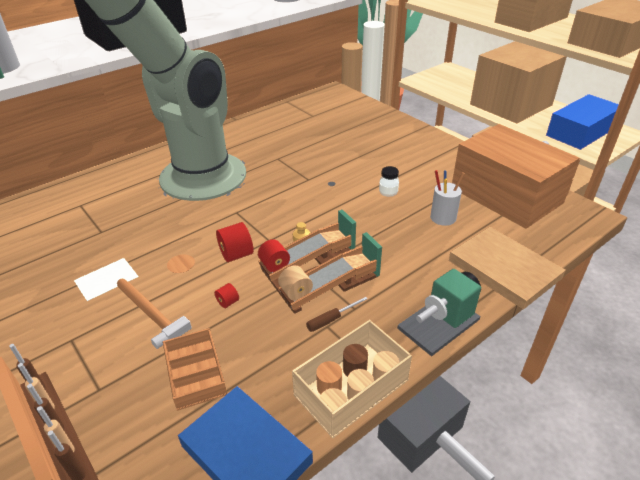

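```bash
cat >> h.py <<'E'
from scipy.optimize import least_squares
c9,s9=np.cos(np.radians(9)),np.sin(np.radians(9))
def R2W(q,pt):  # ramp coords -> world; q=(tx,ty,yaw)
    x,y,z=pt; h=x*c9-z*s9; v=40+x*s9+z*c9
    return np.array([q[0]+h*np.cos(q[2])-y*np.sin(q[2]), q[1]+h*np.sin(q[2])+y*np.cos(q[2]), v])
E
python3 - <<'E'
from h import *
P=[((-81,55,32),(519,-82,57)),((-81,55,32),(516,-88,60)),((-81,-55,32),(624,-99,55)),((-81,-55,32),(623,-99,57)),((0,0,0),(581,-7,35)),((0,0,0),(582,-9,38)),
((60,0,0),(594,56,46)),((60,0,0),(590,48,49)),((90,0,22),(598,77,76)),((90,0,22),(593,78,76))]
f=lambda q:np.concatenate([R2W(q,a)-b for a,b in P])
r=least_squares(f,[582,-8,1.43]);q=r.x
print(q,np.degrees(q[2]),np.round(r.fun.reshape(-1,3),0))
for x in(-150,-113,-50,0,65): print(x,R2W(q,(x,55,16)))
E
```

```text
[582.72575905  -7.49118195   1.4269015 ] 81.75543392537755 [[-3. -2.  2.]
 [ 0.  4. -1.]
 [ 1. -1.  4.]
 [ 2. -1.  2.]
 [ 2. -0.  5.]
 [ 1.  2.  2.]
 [-3. -5.  3.]
 [ 1.  3.  0.]
 [-3.  0. -0.]
 [ 2. -1. -0.]]
-150 [ 506.69027146 -148.70341934   32.33784369]
-113 [ 511.93070305 -112.53663814   38.1259189 ]
-50 [520.85360008 -50.95536205  47.9812902 ]
0 [527.93526439  -2.08133341  55.80301345]
65 [537.14142799  61.45490383  65.97125368]
```

Emit:
arm_command:
  series: "0.33 0.2 0 0 0 0.3; 0.66 0.4 0 0 0 0.6; 1 0.65 0 0 0 0.9; 1 0.65 0 0 0 0.9"
  grip: 0.1

```text
t: 1.7
ee_pos: [346.1, -476.5, 231.4]
orientation: [0.938, 0.346, 0.0, 0.0]
contact_force: [0.5, -1.3, -0.4]
opening: 0.14
gripper_force: 0.0
```

Emit:
arm_command:
  series: "0.27 0.3 0 0 0 0.3; 0.54 0.6 0 0 0 0.6; 0.8 0.88 0 0 0 0.9; 0.8 0.88 0 0 0 0.9"

```text
t: 2.2
ee_pos: [505.6, -300.1, 231.5]
orientation: [0.831, 0.556, 0.0, 0.0]
contact_force: [-0.1, -1.1, 0.3]
opening: 0.101
gripper_force: 0.0
```

Emit:
arm_command:
  series: "0 0.2 0 0 0 0.25; 0 0.45 -0.15 0 0 0.475; 0 0.65 -0.4 0 0 0.475; 0 0.7 -0.5 0 0 0.475; 0 0.7 -0.5 0 0 0.475"

```text
t: 2.82
ee_pos: [503.6, -161.2, 130.4]
orientation: [0.757, 0.654, -0.001, -0.001]
contact_force: [-0.6, -0.0, 1.1]
opening: 0.095
gripper_force: 0.0
```

```bash
python3 - <<'E'
from h import *
s=state(); print(s["ee_pos"],s["orientation"],s["opening"])
p=get_image("top"); cv2.imwrite("pics/t2.png",cv2.resize(p["color"][150:330,220:460,::-1],(800,600),interpolation=cv2.INTER_CUBIC))
p=get_image("wrist"); cv2.imwrite("pics/w2.png",p["color"][:,:,::-1])
for l in("red_foot","beech_foot","ramp","crest","cradle"):
    print(l,[(np.round(W(p,d["point"])),round(d["p"],2)) for d in pinpoint(l,p)[:3]])
E
```

```text
[ 503.64222176 -161.23535383  130.38064373] [ 7.56540836e-01  6.53945419e-01 -5.61620093e-04 -1.01822852e-03] 0.09515840384432132
red_foot [(array([ 525., -226.,   21.]), 0.69), (array([519., -83.,  59.]), 0.66), (array([ 396., -118.,   44.]), 0.55)]
beech_foot [(array([ 630., -105.,   58.]), 0.64)]
ramp [(array([ 625., -103.,   57.]), 0.17)]
crest []
cradle []
```

View pics/w2.png

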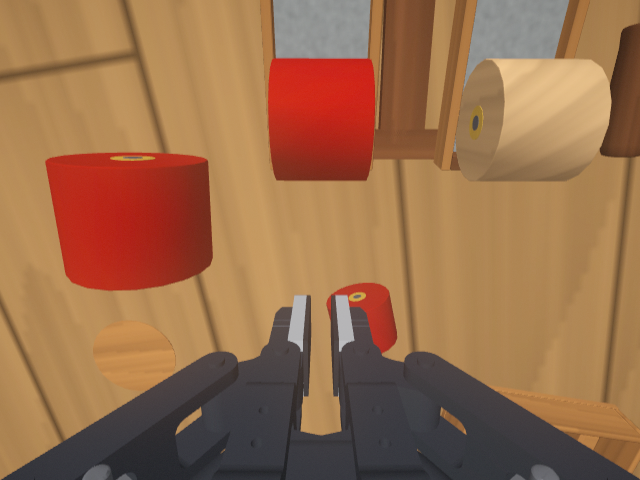

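View pics/t2.png

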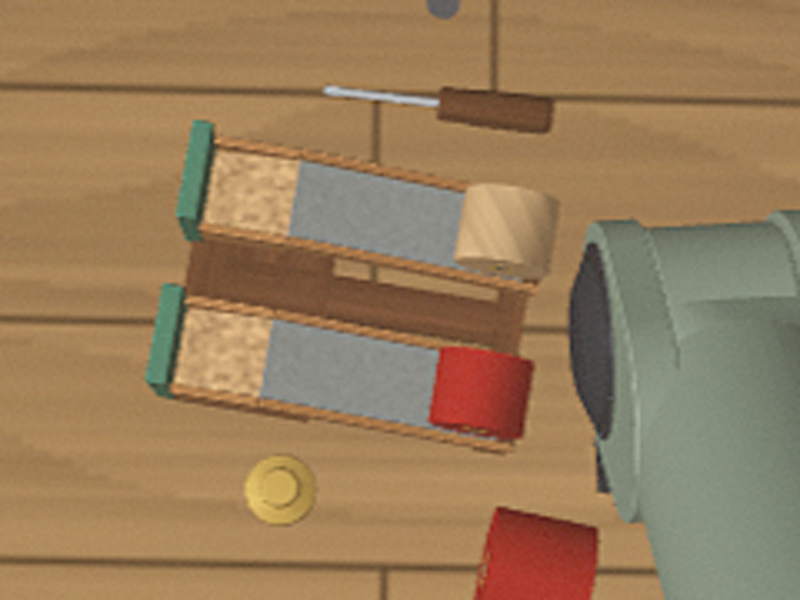

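Emit:
arm_command:
  series: "0 0 -0.15 0 0 0; 0 0 -0.3 0 0 0; 0 0 -0.42 0 0 0; 0.005 0 -0.45 0 0 0; 0.005 0 -0.45 0 0 0; 0.005 0 -0.45 0 0 0"

```text
t: 3.92
ee_pos: [505.7, -162.3, 42.3]
orientation: [0.757, 0.653, 0.0, 0.001]
contact_force: [0.0, 0.2, 0.4]
opening: 0.101
gripper_force: 0.0
```

```bash
python3 - <<'E'
from h import *
s=state(); print(s["ee_pos"],s["orientation"],s["contact_force"])
p=get_image("wrist"); cv2.imwrite("pics/w3.png",p["color"][:,:,::-1])
E
```

```text
[ 505.72982846 -162.33855719   42.27795396] [7.57116360e-01 6.53279659e-01 3.88630826e-04 5.94913121e-04] [0.02509293 0.23297559 0.41189705]
```

View pics/w3.png

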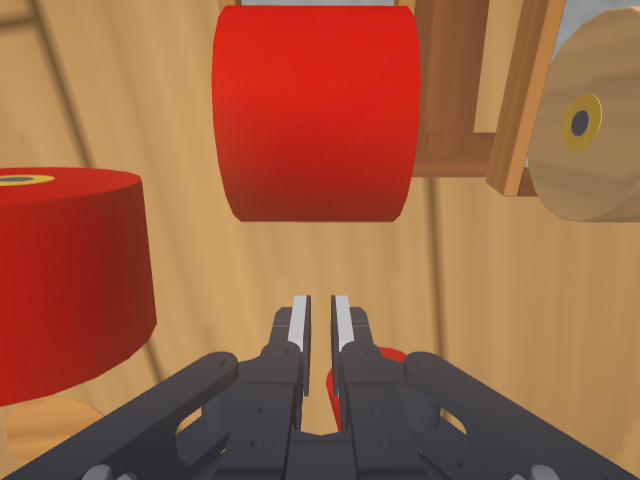

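Emit:
arm_command:
  series: "0.006 0.04 0 0 0 0; 0.012 0.08 -0.003 0 0 0; 0.016 0.11 -0.006 0 0 0; 0.019 0.13 -0.008 0 0 0; 0.021 0.145 -0.009 0 0 0; 0.023 0.16 -0.009 0 0 0; 0.025 0.175 -0.007 0 0 0; 0.028 0.19 -0.004 0 0 0; 0.03 0.205 -0.002 0 0 0; 0.032 0.22 0.001 0 0 0; 0.035 0.24 0.004 0 0 0; 0.038 0.26 0.007 0 0 0; 0.041 0.28 0.01 0 0 0; 0.044 0.3 0.013 0 0 0; 0.046 0.32 0.017 0 0 0; 0.049 0.34 0.02 0 0 0"

```text
t: 5.98
ee_pos: [515.0, -93.9, 45.3]
orientation: [0.757, 0.653, -0.0, -0.0]
contact_force: [0.6, 0.2, 1.1]
opening: 0.1
gripper_force: 0.2
```

```bash
python3 - <<'E'
from h import *
s=state(); print(s["ee_pos"],s["orientation"],s["contact_force"])
p=get_image("wrist"); cv2.imwrite("pics/w4.png",p["color"][:,:,::-1])
for n in("top","scene"):
    p=get_image(n)
    print([(np.round(W(p,d["point"])),round(d["p"],2)) for d in pinpoint("red_foot",p)[:3]])
E
```

```text
[514.96577495 -93.86635759  45.3301297 ] [ 7.57069331e-01  6.53334544e-01 -2.38555720e-05 -1.83297674e-05] [0.603172   0.17210659 1.05119229]
[(array([ 394., -123.,   40.]), 0.86), (array([524., -47.,  62.]), 0.67), (array([ 528., -231.,   22.]), 0.42)]
[(array([ 524., -233.,   24.]), 0.67), (array([ 396., -120.,   41.]), 0.66), (array([522., -49.,  68.]), 0.61)]
```

View pics/w4.png

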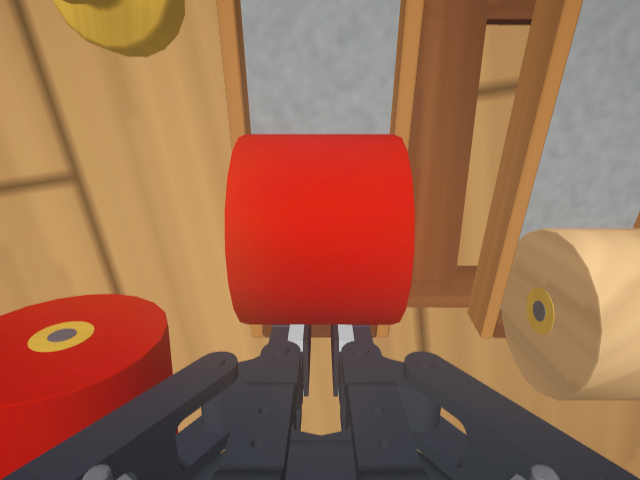

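Emit:
arm_command:
  series: "0.003 0.02 0.003 0 0 0; 0.006 0.04 0.006 0 0 0; 0.009 0.06 0.01 0 0 0; 0.012 0.08 0.013 0 0 0; 0.015 0.1 0.016 0 0 0; 0.017 0.12 0.019 0 0 0; 0.02 0.14 0.022 0 0 0; 0.023 0.16 0.026 0 0 0; 0.026 0.18 0.029 0 0 0; 0.029 0.2 0.032 0 0 0; 0.032 0.22 0.035 0 0 0; 0.035 0.24 0.038 0 0 0; 0.038 0.26 0.042 0 0 0; 0.041 0.28 0.045 0 0 0; 0.044 0.3 0.048 0 0 0; 0.046 0.32 0.051 0 0 0; 0.049 0.34 0.054 0 0 0; 0.052 0.36 0.058 0 0 0; 0.055 0.38 0.061 0 0 0; 0.058 0.4 0.064 0 0 0"

```text
t: 8.72
ee_pos: [526.6, -13.9, 58.1]
orientation: [0.757, 0.653, -0.0, -0.0]
contact_force: [-0.5, -0.7, 0.1]
opening: 0.101
gripper_force: 0.2
```

```bash
python3 - <<'E'
from h import *
s=state(); print(s["ee_pos"],s["contact_force"])
for n in("top","scene","wrist"):
    p=get_image(n)
    print([(np.round(W(p,d["point"])),round(d["p"],2)) for d in pinpoint("red_foot",p)[:3]],[(np.round(W(p,d["point"])),round(d["p"],2)) for d in pinpoint("crest",p)[:1]])
cv2.imwrite("pics/w5.png",p["color"][:,:,::-1])
E
```

```text
[526.60432162 -13.87679235  58.1270876 ] [-0.51451131 -0.65663366  0.11982167]
[(array([ 524., -228.,   24.]), 0.63), (array([538.,  31.,  74.]), 0.48)] [(array([593.,  54.,  48.]), 0.65)]
[(array([ 523., -228.,   25.]), 0.89), (array([ 395., -123.,   43.]), 0.83), (array([534.,  27.,  80.]), 0.81)] [(array([585.,  48.,  47.]), 0.9)]
[(array([538.,  29.,  77.]), 0.67)] [(array([590.,  47.,  47.]), 0.75)]
```

View pics/w5.png

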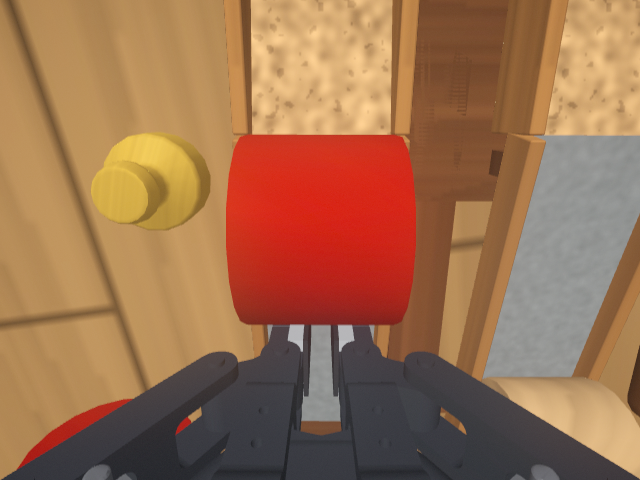

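Emit:
arm_command:
  series: "0.002 0.015 0.002 0 0 0; 0.004 0.03 0.005 0 0 0; 0.007 0.045 0.007 0 0 0; 0.009 0.06 0.01 0 0 0; 0.011 0.075 0.012 0 0 0; 0.013 0.09 0.014 0 0 0; 0.015 0.105 0.017 0 0 0; 0.017 0.12 0.019 0 0 0; 0.019 0.13 0.021 0 0 0; 0.02 0.14 0.022 0 0 0; 0.022 0.15 0.024 0 0 0; 0.023 0.16 0.026 0 0 0; 0.025 0.17 0.027 0 0 0; 0.025 0.175 0.028 0 0 0; 0.025 0.175 0.028 0 0 0; 0.025 0.175 0.028 0 0 0; 0.025 0.175 0.028 0 0 0; 0.025 0.175 0.028 0 0 0"

```text
t: 11.42
ee_pos: [531.5, 20.8, 63.7]
orientation: [0.757, 0.653, -0.0, -0.0]
contact_force: [-0.6, 0.0, 0.3]
opening: 0.098
gripper_force: 0.0
```

```bash
python3 - <<'E'
from h import *
s=state(); print(s["t"],s["ee_pos"],s["contact_force"])
for n in("top","scene","wrist"):
    p=get_image(n)
    print([(np.round(W(p,d["point"])),round(d["p"],2)) for d in pinpoint("red_foot",p)[:3]],[(np.round(W(p,d["point"])),round(d["p"],2)) for d in pinpoint("cradle",p)[:1]])
cv2.imwrite("pics/w6.png",p["color"][:,:,::-1])
E
```

```text
11.425 [531.54727281  20.83980418  63.67678958] [-0.59518497  0.02037373  0.30997621]
[(array([543.,  85.,  73.]), 0.68), (array([ 526., -232.,   25.]), 0.67)] [(array([599.,  75.,  76.]), 0.63)]
[(array([ 394., -120.,   44.]), 0.77), (array([ 522., -231.,   25.]), 0.75), (array([542.,  81.,  79.]), 0.61)] [(array([593.,  75.,  71.]), 0.81)]
[(array([548.,  85.,  73.]), 0.83)] [(array([595.,  80.,  76.]), 0.88)]
```

View pics/w6.png

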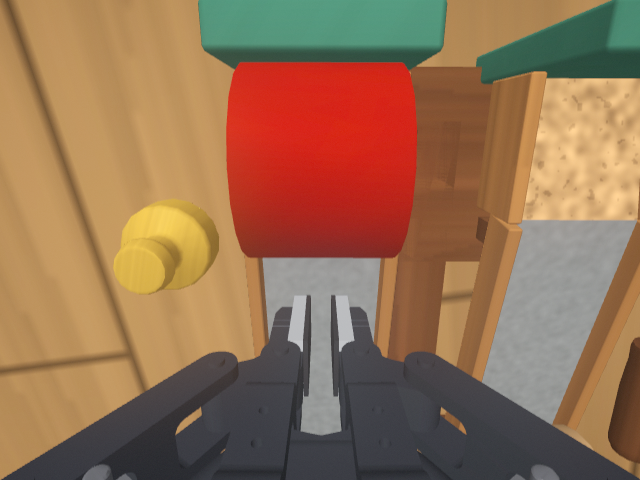

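The foot (pixels 228–415, rows 60–258) has rolled clear of the fingers and lies against the green stop. I'll back the fingers off and lift, then verify and hand in.

Emit:
arm_command:
  series: "-0.005 -0.05 0 0 0 0; -0.01 -0.1 0.02 0 0 0; -0.01 -0.1 0.15 0 0 0; -0.01 -0.1 0.3 0 0 0; -0.01 -0.1 0.45 0 0 0; -0.01 -0.1 0.45 0 0 0; -0.01 -0.1 0.45 0 0 0; -0.01 -0.1 0.45 0 0 0"

```text
t: 12.88
ee_pos: [529.1, 0.6, 152.9]
orientation: [0.757, 0.653, -0.001, -0.0]
contact_force: [0.2, 0.8, -0.0]
opening: 0.097
gripper_force: 0.0
```

```bash
python3 - <<'E'
from h import *
for n in("scene","wrist"):
    p=get_image(n)
    for l in("red_foot","beech_foot","weight"): print(l,[np.round(W(p,d["point"])) for d in pinpoint(l,p)[:3]])
finish_job()
E
```

```text
red_foot [array([540.,  85.,  79.]), array([ 393., -119.,   45.])]
beech_foot [array([624., -99.,  58.])]
weight [array([447.,  43.,   1.])]
red_foot [array([545.,  83.,  73.])]
beech_foot [array([ 628., -101.,   56.])]
weight [array([455.,  51.,   0.])]
the job is handed in; nothing more can be done
```

The red foot went over the crest and now rests against the green stop in its cork cradle; the last pictures showed it, the beech foot and the weight in place (other bystanders not re-measured), and the job was handed in at about 13 s.

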